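# Press a sprung dish stage level and bolt it

### The arm

A 6-joint arm with a two-finger parallel gripper is mounted at the origin on the work surface. World frame = base frame: x ahead of the robot, y to its left, z up, the work surface at z = 0. Lengths are in m, angles in rad, forces in N, time in s.
With the tool pointing down it reaches from about 0.375 to 0.975 m from the base axis. Payload 3.8 kg.
Tool frame: the origin (TCP) lies midway between the tips of the shut fingers; the grasp point (between the pads) lies 19 mm behind it; z points along the fingers, y is the line along which they close (so a half turn about z gives the same grasp; the last joint's range is limited). The gripper opens to 85 mm and grips with 20 to 120 N. Pads are 22 mm wide; open, the fingers measure 114 mm over their backs; the gripper's body (76 mm by 85 mm) begins 54 mm behind the grasp point. The pads swing forward as they close: fully open they stand 13 mm farther back than shut.
Start: joints at [-1.214, 0.264, 1.604, -0, 1.274, -0.037], TCP at [0.259, -0.623, 0.199] pointing down, gripper open.
Joint ranges: [-2.63, 2.63], [-0.94, 2.18], [0.31, 2.57], [-1.31, 4.45], [0, 2.66], [-2.55, 2.55]. Speed limits (rad/s): [2.57, 2.57, 3.14, 3.14, 3.14, 3.14].

### API

Orientations are given as a rotation vector (axis times angle).
In Python, from workcell import bot gives the robot as it stands.
- The arm moves only by the tool jog_arm, never from a script. Its argument "motion" is a list of rows, each a list of 5 numbers: the opening, from -1 (shut) to 1 (fully open), then the shift along the tool's x, y, z in mm, then the turn about the tool's z in degrees. In form: [[claw, x, y, z, twist], ...]. A call has 1 to 10 rows; each row shifts and turns the commanded pose from where the row before left it, along the tool's axes as they then stand; what a row does not reach is not made up. A row lasts 1/12 s, in which the tool goes at most 41.7 mm and 7.16 degrees, less where a joint would pass 70% of its speed; a pose out of reach is approached as far as the arm can. A call with a gripper value outside its range is refused whole. The fingers move at their own pace and stop on an object; "force" is the grip in N (left out, the last holds). Time passes only in rows, so rows that do not move let the fingers close. It gives the time, the measured TCP pose, the force, the opening and the grip force at its end, in the units of the state.
- bot.read_state(): the state, without advancing time (a new reading comes with each control period).
- bot.read_camera(name): name is "scene" or "side" or "wrist"; returns (picture, depth): 400x640x3 uint8, red, green, blue; 400x640 float32, m along the optical axis (not along the pixel's ray), 0 where there is no reading.
- bot.get_calibration(name): a dict with "vfov" (degrees; the focal length in pixels is half the picture's height over the tangent of half this angle, whatever the lens; pixels are square), "cx", "cy" (the principal point, pixels), "rvec" (rotation vector, rad) and "tvec" (3), from world to camera coordinates, as OpenCV has them; the wrist camera has in their place "tool_from_camera" (4x4, takes a point from camera to tool coordinates, whose origin is the TCP and whose axes are the flange's). Camera axes: x right, y down, z forward; pixel columns grow to the right and rows downward; lengths in m; the calibration is good to about 2 mm. A picture is of the moment at which its call begins: read the wrist's pose just before it. get_calibration takes no time and is no camera call.
- bot.finish_job(): hands the job in; it is judged then, once.
The state is a dict: "time": time; "q": joint angles; "joint_vel": joint speeds; "joint_torque": joint torques, N m; "tool_pos": TCP position; "tcp_rot": TCP orientation; "wrist_force": force on the tool from outside, world axes, zero at the start; "torque": the same for the moment, N m; "width": opening from 0.0 (shut) to 1.0 (fully open); "grip_force": force on a finger pad.
Only numpy, scipy, OpenCV 4.12 (cv2) and the standard library are available. Lean on these libraries where they do the work, as an engineer would, in place of code of your own. Each camera call takes 0.05 s, during which the arm holds its last target. There are 200 camera calls.

### The job

The culture dish must stand level for counting: press the sprung tilt plate down by its red tab until it just seats on its rest, and while you keep it down slide the tab fully home so that the bolt goes under the yellow lip; then let go, leaving the plate level and bolted. Press gently: feel for the rest and do not force the plate onto it; do not touch the dish on the plate, and leave the other things on the bench where they stand.

Things in the scene. Friction and masses are not known exactly. Their poses are not given: they have to be found in the camera images.
- stage: Fixed grey stage base, 230 (x) x 200 (y) x 16 mm, on the bench; origin at the centre of its underside, z up. Its +x side (the hinge side) looks roughly away from the robot, its -x side (where the red tab is) towards the robot; +y is the latch side.
- plate: Aluminium tilt plate, 205 x 180 x 6 mm. Origin on its hinge axis, at mid thickness, at x +85, z 60 mm of the stage; the hinge axis is its y axis (parallel to the stage's y). It runs from the origin along its own -x. Level = its z axis vertical. A spring holds the free edge, near the robot, up by about 0.36 rad.
- hinge (a point): The middle of the hinge axis (same point as the plate's origin). Spring and damper: pushing slowly straight down at the red tab takes about 5 N at the top of the swing, rising steadily to about 10 N at level, and some 0.5 N more for each 10 mm/s of speed; let go unbolted, the plate swings up again.
- tab (a point): Grip point on the red tab of the bolt, 14 mm below its top. The tab, 16 (x) x 20 (y) x 46 mm, stands at plate x -185 mm; this point is 44 mm above the plate's mid plane, 32 mm above the bolt bar's top. Grip from above across the 20 mm (fingers closing along y; it may turn between the pads as the plate tilts). Guide staples at plate y -67 and +72 mm stand 4 mm over the bar.
- bolt (a joint): Slide of the bolt along the plate's +y (to the catch), m: 0 drawn back, 0.028 end of travel, fully home. Friction about 1.5 N; stays where it is left. The bar is 14 x 160 x 8 mm, its top 12 mm above the plate's mid plane; at 0 its nose ends 5 mm inside the plate's +y edge, it comes under the lip from 0.011 on. If the plate is not down on its rest, the nose strikes the lip's edge.
- catch_post: Fixed dark post, 34 x 34 x 40 mm, origin at its underside, at x -100, y +122 mm of the stage. It carries a C-shaped steel jaw: a rest pad under the plate's +y corner, and a yellow lip whose edge is 6 mm outside the plate's +y edge. With the plate on the rest, the bolt has 2 mm of room under the lip. The jaw tolerates 20 N from plate and bolt: at most about 28 N of push at the tab.
- rest (a point): Nominal top of the rest pad (z 57 mm of the stage, under the plate's +y edge at plate x -185). The jaw is set by hand on its screw: rest and lip together really lie up to 4 mm above or below nominal. This is not measured and must be felt. The plate seated there is up to about 0.02 rad off level, which counts as level.
- dish: Culture dish clipped to the middle of the plate, 95 mm across, 16 mm high; origin at its underside, centred at plate x = -80 mm. Not to be touched.
- dish_stack: Bystander: loose stack of four brown dishes, 90 mm across, 56 mm high; origin under its centre.
- tube_rack: Bystander: loose blue tube rack with capped tubes, 96 x 74 x 47 mm; origin under its centre.
- media_jar: Bystander: loose amber jar with a white cap, 72 mm across, 85 mm high; origin under its centre.

How it is judged:
By the outcome, as a careful person would: the job done as asked, in the order asked, and still so for the second after the job is handed in, with the robot touching nothing.
It also fails if it takes over 64 s, if anything falls off the work surface, if the arm or the gripper's body presses on something with over 40 N, if the wrist force passes 120 N, or if a joint passes its speed limit or range.

## Working session

There is one attempt and no reset: what is moved stays moved. The work goes in short steps, Python scripts to look and compute and a tool call to move; the robot and the scene stay as the last step left them, time stands still between calls to the robot, and variables do not carry over. Pictures are saved under pics/ and viewed, at most 10 in all, crops included, and the job is handed in when it is done.

Besides the shell and the picture viewer there is one more tool, called after "Call:" in YAML: its name, and indented under it one key for each argument. jog_arm: Moves the arm, as the interface text tells. Its arguments: {"type":"object","properties":{"motion":{"type":"array"},"force":{"type":"number"}},"required":["motion"]}

```bash
mkdir -p pics; ls; cat > h.py <<'E'
import numpy as np, cv2
from workcell import bot
def K(c):
    f=200/np.tan(np.radians(c['vfov'])/2); return f,c['cx'],c['cy']
def cam2world(n,s=None):
    c=bot.get_calibration(n)
    if 'rvec' in c:
        R=cv2.Rodrigues(np.array(c['rvec'],float))[0]; return R.T, -R.T@np.array(c['tvec'],float).ravel()
    T=np.array(c['tool_from_camera']); s=s or bot.read_state()
    R=cv2.Rodrigues(np.array(s['tcp_rot'],float))[0]
    return R@T[:3,:3], R@T[:3,3]+np.array(s['tool_pos'])
def cloud(n,d,s=None):
    f,cx,cy=K(bot.get_calibration(n)); R,t=cam2world(n,s)
    v,u=np.mgrid[:400,:640]
    P=np.stack([(u-cx)/f*d,(v-cy)/f*d,d],-1)@R.T+t
    P[d==0]=np.nan
    return P
E
python3 - <<'E'
from h import *
ims=[]
for n in('scene','side'):
    im,d=bot.read_camera(n); np.savez(f'{n}.npz',im=im,d=d); cv2.imwrite(f'pics/{n}0.png',im[...,::-1])
    P=cloud(n,d); h=cv2.cvtColor(im,cv2.COLOR_RGB2HSV)
    print(n,bot.get_calibration(n).keys())
    for nm,lo,hi in(('red',(0,150,80),(6,255,255)),('yellow',(22,140,120),(35,255,255))):
        m=cv2.inRange(h,lo,hi)
        k,l,st,ce=cv2.connectedComponentsWithStats(m)
        for i in range(1,k):
            if st[i,4]>25: q=P[l==i]; print(nm,st[i],ce[i].round(),np.nanmin(q,0).round(3),np.nanmedian(q,0).round(3),np.nanmax(q,0).round(3))
s=bot.read_state(); print({k:np.round(v,3) for k,v in s.items()})
E
```

```text
pics
scene dict_keys(['vfov', 'cx', 'cy', 'rvec', 'tvec'])
red [361 145  12  19 135] [367. 154.] [ 0.225 -0.111 -0.004] [0.491 0.101 0.162] [0.503 0.108 0.182]
red [465 387  24  13 138] [474. 395.] [0.779 0.568 0.012] [0.783 0.581 0.026] [0.787 0.604 0.035]
yellow [115 130  15   9  56] [122. 134.] [ 0.751 -0.651  0.033] [ 0.762 -0.622  0.042] [ 0.772 -0.595  0.05 ]
yellow [136 133   5   6  27] [138. 135.] [ 0.681 -0.679 -0.004] [ 0.731 -0.585  0.04 ] [ 0.737 -0.579  0.049]
yellow [314 184  18  12  28] [320. 192.] [0.598 0.03  0.087] [0.611 0.063 0.092] [0.618 0.093 0.098]
yellow [390 197  16   9  78] [397. 201.] [0.388 0.154 0.   ] [0.499 0.206 0.082] [0.516 0.222 0.084]
yellow [386 245   6   8  41] [388. 248.] [ 0.554  0.236 -0.001] [0.61  0.27  0.044] [0.616 0.275 0.05 ]
yellow [593 245   7   8  40] [596. 249.] [0.28  0.586 0.033] [0.289 0.591 0.045] [0.293 0.596 0.049]
yellow [378 249   6   8  35] [380. 252.] [0.62  0.258 0.036] [0.632 0.266 0.044] [0.638 0.27  0.05 ]
yellow [603 250   8   8  41] [607. 253.] [0.259 0.608 0.034] [0.287 0.613 0.043] [0.293 0.618 0.049]
yellow [614 2
[... 1274 characters left out ...]
 [ 99 158   7  10  33] [102. 162.] [0.28  0.583 0.038] [0.284 0.608 0.044] [0.288 0.633 0.046]
yellow [232 195   5   8  32] [234. 198.] [0.469 0.145 0.077] [0.488 0.207 0.08 ] [0.496 0.219 0.128]
{'time': np.float64(0.1), 'q': array([-1.214,  0.265,  1.605,  0.   ,  1.274, -0.037]), 'joint_vel': array([-0.   , -0.002, -0.001,  0.001,  0.003,  0.   ]), 'joint_torque': array([ 0.0000e+00, -5.1671e+01, -3.6859e+01, -0.0000e+00,  6.0000e-03,
        0.0000e+00]), 'tool_pos': array([ 0.259, -0.623,  0.198]), 'tcp_rot': array([-3.079, -0.614,  0.   ]), 'wrist_force': array([-0.107, -0.584, -0.021]), 'torque': array([ 0.022, -0.009,  0.022]), 'grip_force': np.float64(0.0), 'width': np.float64(1.0)}
```

View pics/scene0.png

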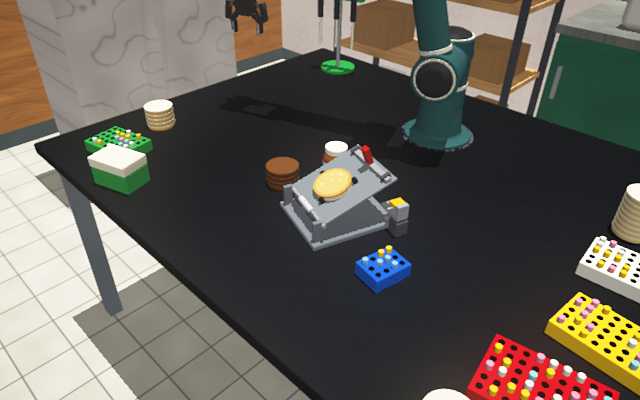

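View pics/side0.png

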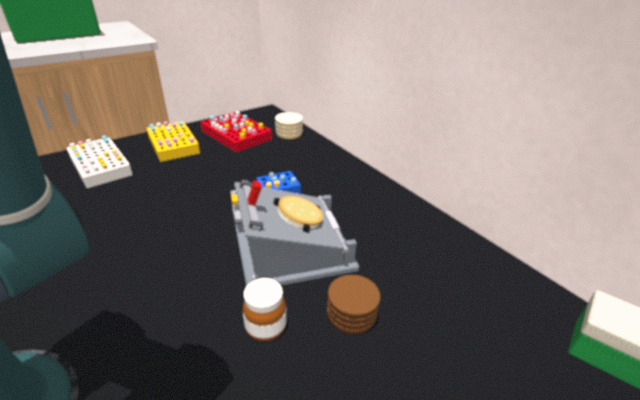

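```bash
python3 - <<'E'
from h import *
for n in('scene','side'):
    z=np.load(n+'.npz'); P=cloud(n,z['d'])
    Q=P.reshape(-1,3)
    # stage top
    m=(abs(Q[:,2]-.016)<.004)&(Q[:,0]>.4)&(Q[:,0]<.85)&(abs(Q[:,1]-.1)<.25)
    print(n,m.sum(),cv2.minAreaRect(Q[m][:,:2].astype(np.float32)))
    # plate bright points
    m=(Q[:,2]>.05)&(Q[:,0]>.4)&(Q[:,0]<.85)&(abs(Q[:,1]-.1)<.22)
    print(m.sum(),np.nanmin(Q[m],0),np.nanmax(Q[m],0))
    # lip
    for (x0,y0,x1,y1) in ([(390,197,406,206)] if n=='scene' else [(232,195,237,203)]):
        print(P[y0:y1,x0:x1].reshape(-1,3).round(3)[::5])
E
```

```text
scene 2545 ((0.5719578266143799, 0.10730284452438354), (0.4649648070335388, 0.23046772181987762), 71.08321380615234)
5537 [ 0.40054442 -0.11988282  0.0500132 ] [0.68886486 0.29092919 0.18225982]
[[ 0.398  0.116 -0.   ]
 [ 0.385  0.123 -0.003]
 [ 0.379  0.135 -0.001]
 [ 0.369  0.144 -0.001]
 [ 0.496  0.193  0.083]
 [ 0.485  0.2    0.082]
 [ 0.377  0.146  0.   ]
 [ 0.499  0.193  0.082]
 [   nan    nan    nan]
 [ 0.384  0.148  0.002]
 [ 0.503  0.193  0.081]
 [ 0.495  0.202  0.082]
 [ 0.489  0.212  0.083]
 [ 0.509  0.195  0.082]
 [ 0.499  0.202  0.081]
 [ 0.492  0.211  0.082]
 [ 0.515  0.197  0.083]
 [ 0.504  0.203  0.081]
 [ 0.499  0.213  0.083]
 [ 0.491  0.222  0.084]
 [ 0.512  0.206  0.083]
 [ 0.503  0.213  0.083]
 [ 0.496  0.223  0.084]
 [ 0.516  0.206  0.083]
 [ 0.509  0.215  0.084]
 [ 0.5    0.223  0.083]
 [ 0.512  0.201  0.075]
 [ 0.515  0.216  0.085]
 [ 0.508  0.225  0.086]]
side 3584 ((0.5514349341392517, 0.05980774760246277), (0.42423301935195923, 0.22880558669567108), 71.53865814208984)
6482 [ 0.40001761 -0.1199285   0.0500007 ] [0.68308875 0.23299058 0.17950463]
[[0.489 0.219 0.081]
 [0.487 0.214 0.082]
 [0.487 0.214 0.079]
 [0.485 0.211 0.079]
 [0.484 0.208 0.079]
 [0.482 0.204 0.079]
 [0.479 0.197 0.081]
 [0.479 0.197 0.079]]
```

The scene view shows the tilted plate around (340,185), the red tab at (367,154), the yellow lip at (398,202), the rack at (383,268), and the jar at (336,150) near the tab. The side view agrees, with the tab at (254,192) and the jar at (265,308). Next I'll estimate the stage frame and plan the first move.

```bash
cat >> h.py <<'E'
def tool_delta(target, yaw=None):
    s=bot.read_state(); R=cv2.Rodrigues(np.array(s['tcp_rot'],float))[0]
    d=R.T@(np.array(target)-s['tool_pos'])*1000
    y=np.degrees(np.arctan2(R[1,0],R[0,0])); print('pos',np.round(s['tool_pos'],4),'tool x yaw',y.round(2),'tilt',R[:,2].round(4),'delta mm',d.round(1))
    if yaw is not None: print('twist',-(yaw-y))
E
python3 - <<'E'
from h import *
print(np.round(bot.get_calibration('wrist')['tool_from_camera'],3))
pl=[]
for n in('scene','side'):
    z=np.load(n+'.npz'); P=cloud(n,z['d']); Q=P.reshape(-1,3); C=z['im'].reshape(-1,3).astype(int)
    grey=(np.ptp(C,axis=1)<25)
    m=(Q[:,2]>.07)&(Q[:,0]>.42)&(Q[:,0]<.72)&(Q[:,1]>-.03)&(Q[:,1]<.2)&grey
    A=Q[m]
    rng=np.random.default_rng(0);best=0
    for _ in range(500):
        p=A[rng.choice(len(A),3,False)]; nn=np.cross(p[1]-p[0],p[2]-p[0]); nn/=np.linalg.norm(nn)+1e-12
        if abs(nn[2])<.85: continue
        i=abs((A-p[0])@nn)<.002
        if i.sum()>best: best=i.sum(); B=A[i]
    c=B.mean(0); nn=np.linalg.svd(B-c)[2][2]; nn*=np.sign(nn[2])
    yaw=np.arctan2(nn[1],nn[0]); print(n,best,c,nn,'yaw',np.degrees(yaw),'tilt',np.arccos(nn[2]))
    ex=np.array([np.cos(yaw),np.sin(yaw)]); ey=np.array([-ex[1],ex[0]])
    print('x',np.percentile(B[:,:2]@ex,[.5,99.5]),'y',np.percentile(B[:,:2]@ey,[.5,99.5]))
tool_delta([.48,.09,.32],-19)
E
```

```text
[[ 0.    -0.961 -0.278  0.071]
 [ 1.     0.     0.001 -0.   ]
 [-0.001 -0.278  0.961 -0.176]
 [ 0.     0.     0.     1.   ]]
scene 1823 [0.54578765 0.09057171 0.10162132] [ 0.33011587 -0.11590276  0.93679777] yaw -19.34603144384011 tilt 0.3574337282568119
x [0.39839808 0.57102065] y [0.15979162 0.34084128]
side 2338 [0.51403772 0.05414085 0.1060113 ] [ 0.33348081 -0.11541747  0.93566519] yaw -19.09069958335278 tilt 0.36065695330699976
x [0.39663865 0.5631801 ] y [0.15677208 0.33562311]
pos [ 0.2588 -0.6226  0.1979] tool x yaw 22.56 tilt [-7.0e-04  1.9e-03 -1.0e+00] delta mm [ 477.8 -573.5 -120.8]
twist 41.56260081505632
```

Call:
jog_arm:
  motion:
    - [1,20,-24,-18,0]
    - [1,24,-28.8,-14,0]
    - [1,24,-28.8,-12,0]
    - [1,24,-28.8,-12,0]
    - [1,24,-28.8,-12,0]
    - [1,24,-28.8,-12,0]
    - [1,24,-28.8,-12,0]
    - [1,24,-28.8,-10,0]
    - [1,24,-28.8,-10,0]
    - [1,24,-28.8,-9,0]

```text
time: 0.93
tool_pos: [0.3682, -0.2694, 0.3205]
tcp_rot: [-3.081, -0.614, -0.0]
wrist_force: [1.1, 0.0, -0.4]
width: 1.001
grip_force: 0.0
```

Call:
jog_arm:
  motion:
    - [1,24,-28.8,0,0]
    - [1,24,-28.8,0,0]
    - [1,24,-28.8,0,0]
    - [1,24,-28.8,0,0]
    - [1,24,-28.8,0,0]
    - [1,24,-28.8,0,0]
    - [1,24,-28.8,0,0]
    - [1,24,-28.8,0,0]
    - [1,24,-28.8,0,0]
    - [1,24,-28.8,0,0]

```text
time: 1.77
tool_pos: [0.4792, 0.0887, 0.3198]
tcp_rot: [3.081, 0.615, -0.0]
wrist_force: [1.3, -0.2, -0.2]
width: 1.0
grip_force: 0.0
```

Call:
jog_arm:
  motion:
    - [1,0,0,0,6]
    - [1,0,0,0,6]
    - [1,0,0,0,6]
    - [1,0,0,0,6]
    - [1,0,0,0,6]
    - [1,0,0,0,6]
    - [1,0,0,0,5.7]
    - [1,0,0,0,0]
    - [1,0,0,0,0]

```text
time: 2.52
tool_pos: [0.4791, 0.0868, 0.3197]
tcp_rot: [3.098, -0.518, -0.001]
wrist_force: [0.3, -0.1, -0.2]
width: 1.001
grip_force: 0.0
```

```bash
cat > look.py <<'E'
from h import *
import sys
s=bot.read_state(); im,d=bot.read_camera('wrist'); cv2.imwrite(f'pics/{sys.argv[1]}.png',im[...,::-1])
P=cloud('wrist',d,s); np.savez('w.npz',im=im,d=d,P=P)
h=cv2.cvtColor(im,cv2.COLOR_RGB2HSV)
yaw=np.radians(-19.2); ex=np.array([np.cos(yaw),np.sin(yaw)]); ey=np.array([-ex[1],ex[0]])
for nm,m in(('red',cv2.inRange(h,(0,150,60),(6,255,255))|cv2.inRange(h,(174,150,60),(180,255,255))),('yel',cv2.inRange(h,(22,140,100),(35,255,255)))):
    k,l,st,ce=cv2.connectedComponentsWithStats(m)
    for i in range(1,k):
        if st[i,4]>150:
            q=P[l==i]; q=q[~np.isnan(q[:,0])]
            if nm=='red': q=q[q[:,2]>.1]
            if len(q)==0: continue
            a=np.c_[q[:,:2]@ex,q[:,:2]@ey,q[:,2]]
            print(nm,st[i],ce[i].round(),'st xyz 2/50/98',np.percentile(a,[2,50,98],axis=0).round(4).tolist(),'med',np.median(q,0).round(4))
            if nm=='red':
                t=q[q[:,2]>np.percentile(q[:,2],98)-.006]; print(' top',len(t),t.mean(0).round(4))
print('t',s['time'],'F',np.round(s['wrist_force'],2),'w',s['width'],s['grip_force']); tool_delta([.48,.09,.32],-19.2)
E
python3 look.py w1
```

```text
red [304 160  19  20 358] [313. 169.] st xyz 2/50/98 [[0.4151, 0.2421, 0.1525], [0.432, 0.2511, 0.18], [0.4406, 0.2603, 0.1832]] med [0.4905 0.0952 0.18  ]
 top 281 [0.4917 0.0947 0.1805]
yel [224 165  17  23 354] [232. 176.] st xyz 2/50/98 [[0.3877, 0.3513, 0.0801], [0.4039, 0.3622, 0.0831], [0.417, 0.3717, 0.085]] med [0.5002 0.2095 0.0831]
yel [   0  213   48   80 2233] [ 18. 255.] st xyz 2/50/98 [[0.2013, 0.7233, 0.0015], [0.254, 0.7395, 0.0264], [0.3177, 0.7647, 0.0371]] med [0.483  0.6107 0.0264]
t 2.5167 F [ 0.35 -0.1  -0.22] w 1.0014382415675283 0.0
pos [0.4792 0.0868 0.3199] tool x yaw -18.98 tilt [-6.e-04 -1.e-04 -1.e+00] delta mm [-0.3 -3.3 -0.1]
twist 0.21583948662057395
```

View pics/w1.png

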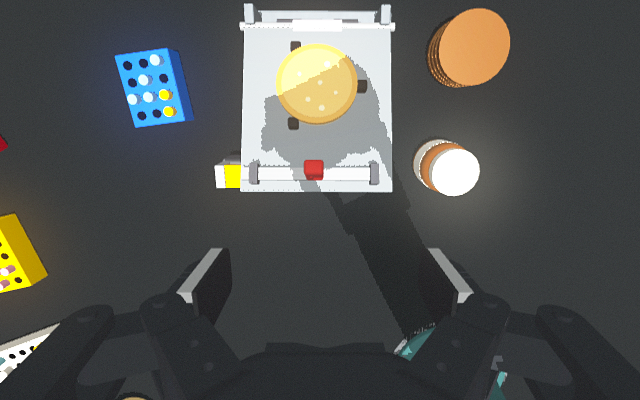

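The wrist view shows the red tab top at (313,169), the lip at (232,176) and the jar at (453,167), which is clear of the gripper. I'll centre over the tab, go part-way down and look again.

Call:
jog_arm:
  motion:
    - [0.2,2,-5.7,20,0.2]
    - [0.2,2.1,-5.8,30,0]
    - [0.2,0,0,30,0]
    - [0.2,0,0,10,0]
    - [0.2,0,0,0,0]
    - [0.2,0,0,0,0]

```text
time: 3.07
tool_pos: [0.4869, 0.0962, 0.2303]
tcp_rot: [3.097, -0.526, -0.001]
wrist_force: [-0.5, -0.1, 0.7]
width: 0.604
grip_force: 0.0
```

```bash
python3 look.py w2; python3 -c "
from h import *
tool_delta([.4868,.0963,.149],-19.2)"
```

```text
red [312 186  26  22 543] [324. 196.] st xyz 2/50/98 [[0.421, 0.2417, 0.168], [0.4336, 0.2514, 0.1804], [0.4405, 0.2603, 0.183]] med [0.4919 0.0946 0.1804]
 top 506 [0.492  0.0945 0.1804]
yel [210 184  19  29 504] [219. 198.] st xyz 2/50/98 [[0.3879, 0.3534, 0.0762], [0.4045, 0.3632, 0.0832], [0.417, 0.3721, 0.0846]] med [0.5011 0.2102 0.0832]
t 3.0667 F [-0.52 -0.07  0.66] w 0.603729086347539 0.0
pos [0.4879 0.0963 0.2317] tool x yaw -19.3 tilt [ 1.8e-03  2.0e-04 -1.0e+00] delta mm [ -5.2   8.5 -88.3]
twist -0.10458036596131493
pos [0.4879 0.0963 0.2317] tool x yaw -19.3 tilt [ 1.8e-03  2.0e-04 -1.0e+00] delta mm [-1.1  0.4 82.7]
twist -0.10458036596131493
```

View pics/w2.png

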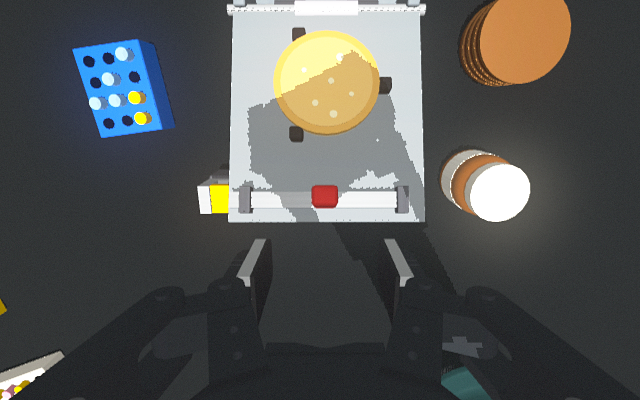

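The tab (324,196) lies on the mid-line of the fingers (about 326). I'll descend and grip.

Call:
jog_arm:
  motion:
    - [0.2,-0.5,0,30,0]
    - [0.2,-0.5,0,30,0]
    - [0.2,0,0,16,0]
    - [0.2,0,0,6,0]
    - [0.2,0,0,0,0]
    - [0.2,0,0,0,0]
    - [0.2,0,0,0,0]

```text
time: 3.7
tool_pos: [0.4881, 0.0969, 0.1508]
tcp_rot: [-3.096, 0.527, -0.006]
wrist_force: [-0.1, -0.6, 0.2]
width: 0.599
grip_force: 0.0
```

Call:
jog_arm:
  motion:
    - [-0.4,0,0,0,0]
    - [-0.7,0,0,0,0]
    - [-1,0,0,0,0]
    - [-1,0,0,0,0]
    - [-1,0,0,0,0]
    - [-1,0,0,0,0]
    - [-1,0,0,0,0]
    - [-1,0,0,0,0]
  force: 40

```text
time: 4.37
tool_pos: [0.4863, 0.0968, 0.1485]
tcp_rot: [-3.097, 0.528, -0.001]
wrist_force: [-0.9, 0.4, 3.6]
width: 0.003
grip_force: 1.8
```

```bash
python3 look.py w3;
```

```text
red [306 224  39  22 532] [325. 232.] st xyz 2/50/98 [[0.4311, 0.2417, 0.1704], [0.4375, 0.2512, 0.1772], [0.4399, 0.2607, 0.1796]] med [0.4957 0.0931 0.1772]
 top 505 [0.4952 0.0935 0.1772]
yel [ 254    2  147  104 2064] [316.  38.] st xyz 2/50/98 [[0.501, 0.2046, 0.0903], [0.5433, 0.2639, 0.0973], [0.5615, 0.2954, 0.1128]] med [0.5969 0.0658 0.0973]
yel [ 70  87  16  16 204] [78. 94.] st xyz 2/50/98 [[0.5007, 0.451, 0.0458], [0.507, 0.4563, 0.048], [0.5121, 0.4623, 0.0494]] med [0.6288 0.2643 0.048 ]
yel [ 80 114  24  15 253] [ 90. 121.] st xyz 2/50/98 [[0.4794, 0.447, 0.0371], [0.4852, 0.4516, 0.0476], [0.4906, 0.4591, 0.0494]] med [0.6068 0.2668 0.0476]
yel [174 207  21  38 648] [185. 224.] st xyz 2/50/98 [[0.3879, 0.3573, 0.0756], [0.4058, 0.3654, 0.0832], [0.4172, 0.3722, 0.0846]] med [0.503  0.2124 0.0832]
t 4.3667 F [-0.91  0.43  3.58] w 0.0033688708222248207 1.8303209077566862
pos [0.4863 0.0968 0.1484] tool x yaw -19.34 tilt [ 4.e-04  4.e-04 -1.e+00] delta mm [  -3.6    8.4 -171.6]
twist -0.1370509684327672
```

View pics/w3.png

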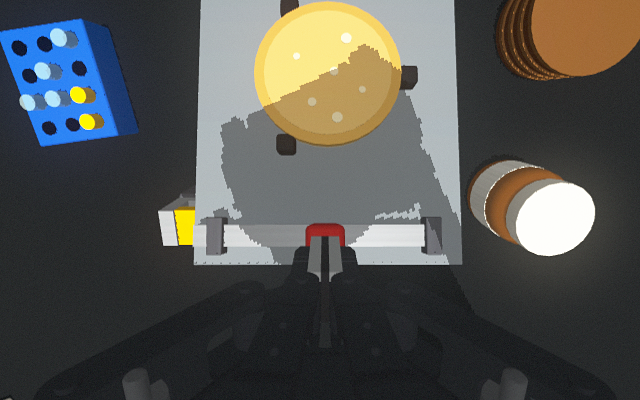

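```bash
python3 - <<'E'
from h import *
z=np.load('w.npz'); P=z['P']; s=bot.read_state()
R=cv2.Rodrigues(np.array(s['tcp_rot'],float))[0]
c=bot.get_calibration('wrist');print(K(c))
T=(P-np.array(s['tool_pos']))@R*1000
for r in (226,230,234,238,244,250,260,275,300):
    print(r,[(u,T[r,u].round(0).tolist(),z['im'][r,u].tolist()) for u in (308,314,325,336,343)])
E
```

```text
(np.float64(316.54527681324464), 324.5815770666719, 196.15372977012018)
226 [(308, [12.0, -8.0, -26.0], [124, 34, 30]), (314, [12.0, -5.0, -27.0], [138, 35, 33]), (325, [12.0, 0.0, -28.0], [138, 36, 35]), (336, [13.0, 6.0, -28.0], [140, 37, 38]), (343, [-4.0, 12.0, 15.0], [132, 125, 127])]
230 [(308, [10.0, -8.0, -28.0], [149, 42, 40]), (314, [11.0, -5.0, -29.0], [159, 39, 39]), (325, [11.0, 0.0, -29.0], [157, 41, 32]), (336, [11.0, 6.0, -29.0], [156, 40, 34]), (343, [11.0, 9.0, -29.0], [134, 34, 34])]
234 [(308, [9.0, -8.0, -29.0], [145, 38, 33]), (314, [9.0, -5.0, -30.0], [162, 44, 41]), (325, [9.0, 0.0, -30.0], [161, 39, 37]), (336, [9.0, 6.0, -30.0], [159, 37, 36]), (343, [8.0, 9.0, -29.0], [136, 39, 35])]
238 [(308, [7.0, -8.0, -31.0], [146, 37, 32]), (314, [11.0, -5.0, -39.0], [106, 108, 107]), (325, [11.0, 0.0, -39.0], [36, 37, 38]), (336, [11.0, 5.0, -39.0], [103, 109, 106]), (343, [7.0, 9.0, -30.0], [135, 33, 31])]
244 [(308, [4.0, -8.0, -30.0], [149, 35, 33]), (314, [11.0, -5.0, -45.0], [104, 105, 107]), (325, [11.0, 0.0, -46.0], [39, 38, 38]), (336, [11.0, 5.0, -46.0], [11
[... 212 characters left out ...]
, [103, 106, 103]), (343, [7.0, 8.0, -44.0], [38, 41, 39])]
260 [(308, [11.0, -7.0, -61.0], [77, 78, 79]), (314, [11.0, -4.0, -61.0], [105, 106, 107]), (325, [11.0, 0.0, -62.0], [35, 36, 36]), (336, [11.0, 5.0, -60.0], [106, 108, 109]), (343, [7.0, 8.0, -54.0], [40, 43, 44])]
275 [(308, [13.0, -6.0, -77.0], [40, 43, 43]), (314, [12.0, -4.0, -75.0], [32, 34, 40]), (325, [10.0, 0.0, -71.0], [39, 37, 39]), (336, [12.0, 4.0, -75.0], [33, 36, 36]), (343, [13.0, 6.0, -76.0], [44, 45, 45])]
300 [(308, [12.0, -5.0, -90.0], [32, 30, 36]), (314, [12.0, -3.0, -90.0], [33, 35, 36]), (325, [-1.0, 0.0, -71.0], [34, 37, 39]), (336, [12.0, 3.0, -90.0], [33, 34, 38]), (343, [12.0, 6.0, -90.0], [38, 40, 41])]
```

```bash
python3 - <<'E'
import cv2
im=cv2.imread('pics/w3.png')[190:320,240:410]
cv2.imwrite('pics/w3c.png',cv2.resize(im,None,fx=4.5,fy=4.5,interpolation=cv2.INTER_CUBIC))
E
```

```text
(no output)
```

View pics/w3c.png

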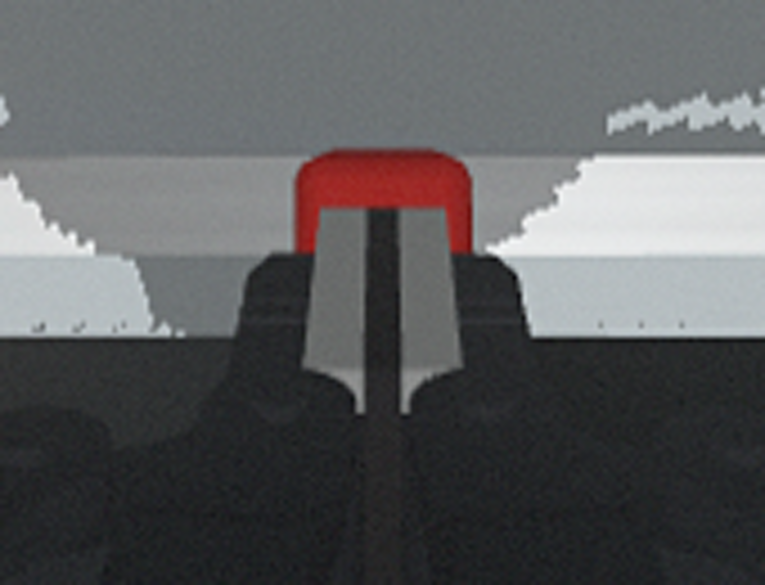

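The fingers are shut with their tips on top of the tab, at about tool z −32 by wrist depth. They aren't straddling it, so the real tips sit about 30 mm behind the stated TCP. The 3.6 N upward force and the tab's 3 mm drop agree. I'll lift off gently, reopen, and check the tip height with the other cameras.

Call:
jog_arm:
  motion:
    - [-1,0,0,-8,0]
    - [-1,0,0,-17,0]
    - [-1,0,0,-15,0]
    - [-1,0,0,0,0]
    - [-1,0,0,0,0]
    - [-1,0,0,0,0]

```text
time: 4.92
tool_pos: [0.4854, 0.0965, 0.1872]
tcp_rot: [3.096, -0.528, -0.002]
wrist_force: [0.7, -0.2, -0.2]
width: -0.0
grip_force: 0.0
```

```bash
python3 - <<'E'
from h import *
s=bot.read_state(); R=cv2.Rodrigues(np.array(s['tcp_rot'],float))[0]; tp=np.array(s['tool_pos']); print(tp,np.round(s['wrist_force'],1),s['width'],s['grip_force'])
for n in('scene','side','wrist'):
    im,d=bot.read_camera(n); P=cloud(n,d,s if n=='wrist' else None)
    T=((P-tp)@R*1000).reshape(-1,3); C=im.reshape(-1,3).astype(int)
    m=(abs(T[:,0])<25)&(abs(T[:,1])<25)&(T[:,2]<30)&(T[:,2]>-130)
    red=(C[:,0]>90)&(C[:,1]<70)&m; ng=m&~red
    print(n,'nonred z hist',np.histogram(T[ng][:,2],bins=np.arange(-130,31,10))[0],'red z pct',np.percentile(T[red][:,2],[2,50,98]).round(1) if red.any() else None)
    k=ng&(T[:,2]<-15)
    if k.any(): print(' lowest tips',T[k][np.argsort(-T[k][:,2])[:6]].round(1).tolist())
    if n!='wrist': cv2.imwrite(f'pics/{n}1.png',cv2.resize((im[120:220,300:440] if n=='scene' else im[130:230,180:320])[...,::-1],None,fx=4,fy=4))
a=cv2.imread('pics/scene1.png');b=cv2.imread('pics/side1.png'); cv2.imwrite('pics/both.png',cv2.resize(np.hstack([a,b]),(800,286)))
E
```

```text
[0.48542363 0.09650378 0.18722819] [ 0.7 -0.2 -0.2] -0.00044846799756132134 0.0
scene nonred z hist [57 65 59 45 58 34 43 50 43 24  0  0  0  2  2  2] red z pct [ 5.8 14.3 28. ]
 lowest tips [[-2.1, -1.8, -30.5], [-3.9, -3.2, -30.8], [1.8, -3.5, -32.3], [11.2, -1.1, -33.2], [9.8, -7.8, -33.5], [5.5, -5.0, -33.8]]
side nonred z hist [51 42 26 15  6  3 38 68 64 41  3  0  0  0 10  5] red z pct [-125.8   12.    28.9]
 lowest tips [[7.0, 6.8, -29.5], [-5.3, 4.0, -29.6], [3.5, 6.3, -29.7], [-2.0, 6.4, -30.4], [5.1, 8.1, -30.5], [-0.3, 7.2, -30.7]]
wrist nonred z hist [5445 5698 2870 1114 3460 1582  627  675  545   63    0    0    0   34
    1    0] red z pct [ 3.8  6.5 10.5]
 lowest tips [[10.3, -1.7, -36.9], [10.5, -3.2, -37.3], [10.5, -1.3, -37.3], [10.6, -6.4, -37.6], [10.7, 1.6, -37.8], [10.7, -4.1, -37.8]]
```

View pics/both.png

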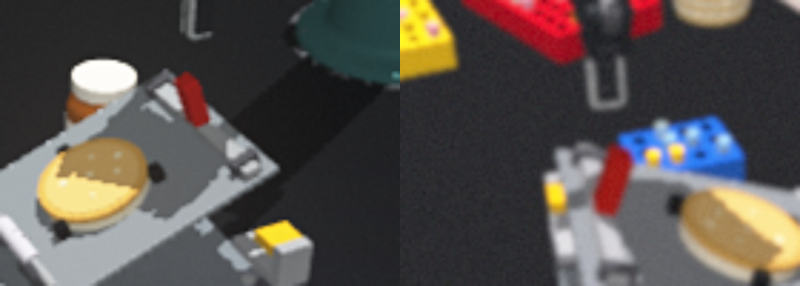

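All three cameras put the shut tips at tool z ≈ −31 mm, so the stated TCP is 31 mm too far out. I'll correct for that and re-grip lower, checking force on the way down.

Call:
jog_arm:
  motion:
    - [0.2,0.8,0,0,0]
    - [0.2,0.8,0,0,0]
    - [0.2,0,0,0,0]
    - [0.2,0,0,10,0]
    - [0.2,0,0,15,0]
    - [0.2,0,0,15,0]
    - [0.2,0,0,14,0]
    - [0.2,0,0,10,0]
    - [0.2,0,0,5,0]
    - [0.2,0,0,0,0]

```text
time: 5.9
tool_pos: [0.4863, 0.0959, 0.1174]
tcp_rot: [3.096, -0.527, -0.005]
wrist_force: [0.3, -0.3, 0.4]
width: 0.601
grip_force: 0.0
```

Call:
jog_arm:
  motion:
    - [-0.4,0,0,0,0]
    - [-0.7,0,0,0,0]
    - [-1,0,0,0,0]
    - [-1,0,0,0,0]
    - [-1,0,0,0,0]
    - [-1,0,0,0,0]
  force: 40

```text
time: 6.4
tool_pos: [0.4885, 0.0962, 0.1202]
tcp_rot: [-3.096, 0.527, -0.003]
wrist_force: [-0.9, 0.2, 3.1]
width: 0.223
grip_force: 41.4
```

```bash
python3 look.py w4
```

```text
red [ 302  246   46   45 1933] [325. 268.] st xyz 2/50/98 [[0.4278, 0.2426, 0.1489], [0.4349, 0.2513, 0.1796], [0.4408, 0.2604, 0.1826]] med [0.4934 0.0945 0.1796]
 top 1589 [0.4929 0.0946 0.1801]
yel [ 244    0   77  114 1423] [263.  50.] st xyz 2/50/98 [[0.498, 0.263, 0.0921], [0.5309, 0.2893, 0.1024], [0.5572, 0.2958, 0.115]] med [0.5972 0.101  0.1024]
yel [336   0  77  71 931] [388.  29.] st xyz 2/50/98 [[0.5204, 0.2033, 0.0921], [0.5427, 0.2133, 0.098], [0.5574, 0.2375, 0.1066]] med [0.5825 0.0237 0.098 ]
yel [ 42  88  25  18 266] [51. 96.] st xyz 2/50/98 [[0.5013, 0.4509, 0.0388], [0.507, 0.4559, 0.048], [0.5122, 0.4627, 0.0494]] med [0.629  0.2639 0.048 ]
yel [ 53 118  27  17 322] [ 65. 126.] st xyz 2/50/98 [[0.4794, 0.4469, 0.0375], [0.4851, 0.4513, 0.0476], [0.4903, 0.4592, 0.0494]] med [0.6069 0.2666 0.0476]
yel [157 221  19  43 593] [167. 239.] st xyz 2/50/98 [[0.3882, 0.3599, 0.0744], [0.4072, 0.3673, 0.0831], [0.4173, 0.3724, 0.0846]] med [0.5052 0.2131 0.0831]
t 6.4 F [-0.92  0.21  3.15] w 0.22268822961790175 41.427549719810486
pos [0.4884 0.0962 0.1201] tool x yaw -19.34 tilt [ 1.8e-03  3.0e-04 -1.0e+00] delta mm [  -5.5    8.5 -199.9]
twist -0.13587287549880855
```

Gripped at width 0.223 (about 19 mm) with 41 N. Now I'll press down along the hinge arc.

Call:
jog_arm:
  motion:
    - [-1,-1.5,0,2.3,0]
    - [-1,-1.5,0,2.3,0]
    - [-1,-1.5,0,2.3,0]
    - [-1,-1.5,0,2.3,0]
    - [-1,-1.5,0,2.3,0]
    - [-1,-1.3,0,2.3,0]
    - [-1,-1.3,0,2.3,0]
    - [-1,-1.3,0,2.3,0]
    - [-1,-1.3,0,2.4,0]
    - [-1,-1.3,0,2.4,0]

```text
time: 7.28
tool_pos: [0.4768, 0.1007, 0.0982]
tcp_rot: [-3.096, 0.527, -0.008]
wrist_force: [-0.8, -1.7, 9.2]
width: 0.226
grip_force: 43.4
```

Call:
jog_arm:
  motion:
    - [-1,-1.1,0,2.4,0]
    - [-1,-1.1,0,2.4,0]
    - [-1,-1.1,0,2.4,0]
    - [-1,-1.1,0,2.4,0]
    - [-1,-1.1,0,2.5,0]
    - [-1,-1,0,2.5,0]
    - [-1,-1,0,2.5,0]
    - [-1,-1,0,2.5,0]
    - [-1,0,0,0,0]

```text
time: 8.03
tool_pos: [0.4688, 0.1037, 0.0783]
tcp_rot: [-3.096, 0.527, -0.008]
wrist_force: [0.5, -1.2, 9.3]
width: 0.224
grip_force: 44.3
```

```bash
python3 look.py w5|egrep 'red|top|t |pos'
```

```text
red [ 301  234   48   63 2737] [325. 266.] st xyz 2/50/98 [[0.4039, 0.2428, 0.1027], [0.4143, 0.2518, 0.139], [0.4178, 0.2611, 0.1415]] med [0.4737 0.1021 0.139 ]
 top 1706 [0.4714 0.1026 0.1398]
yel [ 230    0   35   96 1097] [240.  42.] st xyz 2/50/98 [[0.4874, 0.2853, 0.0869], [0.5078, 0.2922, 0.0896], [0.5256, 0.2961, 0.0925]] med [0.5761 0.1094 0.0896]
yel [412   0  18  72 856] [421.  32.] st xyz 2/50/98 [[0.4968, 0.2027, 0.0867], [0.512, 0.2061, 0.089], [0.5256, 0.2101, 0.0912]] med [0.5509 0.0261 0.089 ]
yel [  0  86  29  21 460] [12. 97.] st xyz 2/50/98 [[0.4789, 0.4467, 0.0366], [0.4845, 0.4495, 0.0462], [0.4905, 0.4548, 0.0491]] med [0.6053 0.2648 0.0462]
yel [ 115  213   58   53 2575] [144. 239.] st xyz 2/50/98 [[0.3878, 0.3454, 0.0753], [0.4043, 0.3581, 0.0831], [0.4172, 0.3719, 0.0844]] med [0.4994 0.2054 0.0831]
t 8.0333 F [ 0.54 -1.25  9.34] w 0.22364228895942315 44.28544342517853
pos [0.4688 0.1037 0.0784] tool x yaw -19.31 tilt [ 5.e-03  1.e-04 -1.e+00] delta mm [  16.3    8.7 -241.6]
twist -0.11259023220907238
```

View pics/w5.png

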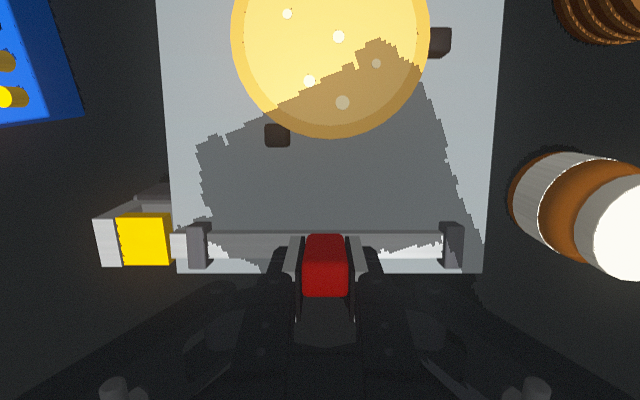

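The view shows the tab (325,266) gripped squarely between the pads. The bolt nose at about (173,240) is still clear of the lip (142,240), and the dish is clear of the fingers. I'll continue, slowing near the rest.

Call:
jog_arm:
  motion:
    - [-1,-0.9,0,2.3,0]
    - [-1,-0.8,0,2.3,0]
    - [-1,-0.7,0,2.2,0]
    - [-1,-0.7,0,2.2,0]
    - [-1,-0.6,0,2,0]
    - [-1,-0.5,0,1.5,0]
    - [-1,-0.3,0,1,0]
    - [-1,0,0,0,0]
    - [-1,0,0,0,0]

```text
time: 8.83
tool_pos: [0.4648, 0.1052, 0.0652]
tcp_rot: [-3.096, 0.527, -0.008]
wrist_force: [-1.1, -0.5, 10.1]
width: 0.221
grip_force: 45.0
```

Call:
jog_arm:
  motion:
    - [-1,-0.1,0,0.5,0]
    - [-1,-0.1,0,0.5,0]
    - [-1,-0.1,0,0.5,0]
    - [-1,0,0,0,0]
    - [-1,0,0,0,0]

```text
time: 9.25
tool_pos: [0.4644, 0.1053, 0.0636]
tcp_rot: [-3.096, 0.527, -0.008]
wrist_force: [0.0, -1.2, 10.1]
width: 0.223
grip_force: 45.0
```

Call:
jog_arm:
  motion:
    - [-1,-0.1,0,0.5,0]
    - [-1,-0.1,0,0.5,0]
    - [-1,-0.1,0,0.5,0]
    - [-1,0,0,0,0]
    - [-1,0,0,0,0]

```text
time: 9.67
tool_pos: [0.464, 0.1055, 0.0621]
tcp_rot: [-3.096, 0.527, -0.007]
wrist_force: [-1.3, -0.3, 10.7]
width: 0.225
grip_force: 45.1
```

Call:
jog_arm:
  motion:
    - [-1,-0.1,0,0.5,0]
    - [-1,-0.1,0,0.5,0]
    - [-1,0,0,0,0]
    - [-1,0,0,0,0]

```text
time: 10.0
tool_pos: [0.4638, 0.1055, 0.0611]
tcp_rot: [-3.096, 0.527, -0.007]
wrist_force: [-2.3, -0.8, 10.3]
width: 0.224
grip_force: 45.2
```

Call:
jog_arm:
  motion:
    - [-1,-0.1,0,0.5,0]
    - [-1,-0.1,0,0.5,0]
    - [-1,0,0,0,0]
    - [-1,0,0,0,0]

```text
time: 10.33
tool_pos: [0.4635, 0.1056, 0.0601]
tcp_rot: [-3.096, 0.527, -0.007]
wrist_force: [-2.4, -1.3, 10.7]
width: 0.223
grip_force: 45.2
```

Call:
jog_arm:
  motion:
    - [-1,-0.1,0,0.5,0]
    - [-1,-0.1,0,0.5,0]
    - [-1,0,0,0,0]
    - [-1,0,0,0,0]

```text
time: 10.67
tool_pos: [0.4633, 0.1057, 0.0591]
tcp_rot: [-3.096, 0.527, -0.007]
wrist_force: [-3.0, -0.9, 10.3]
width: 0.23
grip_force: 45.3
```

Call:
jog_arm:
  motion:
    - [-1,-0.4,0,0.5,0]
    - [-1,-0.3,0,0.5,0]
    - [-1,0,0,0,0]
    - [-1,0,0,0,0]

```text
time: 11.0
tool_pos: [0.4631, 0.1058, 0.0582]
tcp_rot: [-3.096, 0.527, -0.008]
wrist_force: [-1.0, -1.4, 10.1]
width: 0.223
grip_force: 45.3
```

Call:
jog_arm:
  motion:
    - [-1,-0.2,0,0.5,0]
    - [-1,-0.2,0,0.5,0]
    - [-1,0,0,0,0]
    - [-1,0,0,0,0]

```text
time: 11.33
tool_pos: [0.4628, 0.1059, 0.0572]
tcp_rot: [-3.096, 0.527, -0.009]
wrist_force: [-0.6, -0.5, 10.6]
width: 0.227
grip_force: 45.3
```

```bash
python3 - <<'E'
from h import *
s=bot.read_state(); im,d=bot.read_camera('wrist'); P=cloud('wrist',d,s); cv2.imwrite('pics/w6.png',im[...,::-1])
yaw=np.radians(-19.2); ex=np.array([np.cos(yaw),np.sin(yaw)]); ey=np.array([-ex[1],ex[0]])
X=P[...,:2]@ex;Y=P[...,:2]@ey;Z=P[...,2]
m=(X>.42)&(X<.5)&(((Y>.165)&(Y<.19))|((Y>.31)&(Y<.335)))&(abs(Z-.065)<.02)
a=np.linalg.lstsq(np.c_[X[m]-.5858,Y[m]-.25,np.ones(m.sum())],Z[m],rcond=None)[0]; print('plate top slope',a,m.sum())
b=(abs(Y-.30)<.01)&(X>.39)&(X<.41)&(Z>.05); print('bar top z',np.nanpercentile(Z[b],[50,90]))
l=(abs(Y-.36)<.006)&(abs(X-.4)<.012)&(Z>.06);print('lip z',np.nanmedian(Z[l]))
print(np.round(s['wrist_force'],1))
E
```

```text
plate top slope [-0.00502447 -0.00025212  0.06406143] 14997
bar top z [0.16101405 0.17025659]
lip z 0.08323872970986992
[-0.6 -0.5 10.6]
```

Call:
jog_arm:
  motion:
    - [-1,-0.1,0,0.4,0]
    - [-1,-0.1,0,0.4,0]
    - [-1,0,0,0,0]
    - [-1,0,0,0,0]

```text
time: 11.72
tool_pos: [0.4627, 0.1059, 0.0564]
tcp_rot: [-3.096, 0.527, -0.009]
wrist_force: [-0.1, -1.3, 10.4]
width: 0.221
grip_force: 45.3
```

Call:
jog_arm:
  motion:
    - [-1,-0.1,0,0.4,0]
    - [-1,-0.1,0,0.4,0]
    - [-1,0,0,0,0]
    - [-1,0,0,0,0]

```text
time: 12.05
tool_pos: [0.4626, 0.106, 0.0557]
tcp_rot: [-3.096, 0.527, -0.009]
wrist_force: [-0.3, -1.5, 11.0]
width: 0.225
grip_force: 45.4
```

Call:
jog_arm:
  motion:
    - [-1,-0.1,0,0.4,0]
    - [-1,-0.1,0,0.4,0]
    - [-1,0,0,0,0]
    - [-1,0,0,0,0]

```text
time: 12.38
tool_pos: [0.4624, 0.1061, 0.0549]
tcp_rot: [-3.096, 0.527, -0.009]
wrist_force: [0.4, -1.7, 10.3]
width: 0.223
grip_force: 45.4
```

Call:
jog_arm:
  motion:
    - [-1,-0.1,0,0.4,0]
    - [-1,-0.1,0,0.4,0]
    - [-1,0,0,0,0]
    - [-1,0,0,0,0]

```text
time: 12.72
tool_pos: [0.4624, 0.1062, 0.0546]
tcp_rot: [-3.096, 0.527, -0.01]
wrist_force: [-1.4, -1.9, 14.0]
width: 0.225
grip_force: 45.8
```

Contact felt: force jumped from 10.3 to 14.0 N and the motion stalled. The plate is seated, so now I'll slide the bolt, along tool −y.

Call:
jog_arm:
  motion:
    - [-1,0,-1,0,0]
    - [-1,0,-1.5,0,0]
    - [-1,0,-1.5,0,0]
    - [-1,0,-1.5,0,0]
    - [-1,0,-1.5,0,0]
    - [-1,0,-1,0,0]
    - [-1,0,0,0,0]
    - [-1,0,0,0,0]

```text
time: 13.38
tool_pos: [0.4651, 0.1141, 0.0546]
tcp_rot: [-3.095, 0.527, -0.01]
wrist_force: [-0.9, -0.4, 12.6]
width: 0.224
grip_force: 45.7
```

Call:
jog_arm:
  motion:
    - [-1,0,-1,0,0]
    - [-1,0,-1,0,0]
    - [-1,0,-1,0,0]
    - [-1,0,-1,0,0]
    - [-1,0,-1,0,0]
    - [-1,0,0,0,0]

```text
time: 13.88
tool_pos: [0.4668, 0.1187, 0.0546]
tcp_rot: [-3.096, 0.527, -0.01]
wrist_force: [-2.2, -0.4, 11.9]
width: 0.227
grip_force: 45.7
```

Call:
jog_arm:
  motion:
    - [-1,0,-1.5,0,0]
    - [-1,0,-1.5,0,0]
    - [-1,0,-1.5,0,0]
    - [-1,0,-1.5,0,0]
    - [-1,0,-1.5,0,0]
    - [-1,0,-1.5,0,0]
    - [-1,0,-1.5,0,0]
    - [-1,0,0,0,0]

```text
time: 14.55
tool_pos: [0.4702, 0.1288, 0.0546]
tcp_rot: [-3.095, 0.526, -0.009]
wrist_force: [-0.8, -0.1, 12.7]
width: 0.226
grip_force: 45.6
```

Call:
jog_arm:
  motion:
    - [-1,0,-1,0,0]
    - [-1,0,-1,0,0]
    - [-1,0,-1,0,0]
    - [-1,0,0,0,0]
    - [-1,0,0,0,0]

```text
time: 14.97
tool_pos: [0.4707, 0.1301, 0.0545]
tcp_rot: [3.096, -0.526, 0.008]
wrist_force: [-2.2, -5.7, 15.8]
width: 0.227
grip_force: 46.0
```

Call:
jog_arm:
  motion:
    - [-1,0,-0.7,0,0]
    - [-1,0,-0.7,0,0]
    - [-1,0,0,0,0]
    - [-1,0,0,0,0]

```text
time: 15.3
tool_pos: [0.4707, 0.1302, 0.0545]
tcp_rot: [3.094, -0.525, 0.007]
wrist_force: [-4.2, -9.9, 17.2]
width: 0.229
grip_force: 46.3
```

```bash
python3 look.py w7|egrep 'red|top|t |pos'
```

```text
red [ 302  228   47   72 3118] [325. 265.] st xyz 2/50/98 [[0.3954, 0.2687, 0.1013], [0.4066, 0.2777, 0.1166], [0.41, 0.2868, 0.1183]] med [0.4749 0.1291 0.1166]
 top 1712 [0.4724 0.1296 0.1167]
yel [ 444    0   58  111 1516] [479.  55.] st xyz 2/50/98 [[0.4724, 0.2029, 0.0779], [0.4928, 0.2081, 0.0792], [0.5138, 0.2217, 0.0806]] med [0.5337 0.034  0.0792]
yel [  0  29  15  25 183] [ 6. 41.] st xyz 2/50/98 [[0.5003, 0.4496, 0.0365], [0.5056, 0.4512, 0.0408], [0.512, 0.455, 0.045]] med [0.6257 0.2595 0.0408]
yel [  0  69  32  25 546] [13. 82.] st xyz 2/50/98 [[0.4788, 0.4465, 0.0365], [0.4845, 0.4493, 0.0464], [0.4903, 0.4541, 0.0491]] med [0.6052 0.2649 0.0464]
yel [ 133  215   68   61 3649] [168. 245.] st xyz 2/50/98 [[0.3875, 0.3453, 0.0747], [0.4042, 0.3573, 0.0831], [0.4172, 0.3718, 0.0844]] med [0.4992 0.2046 0.0831]
t 15.3 F [-4.22 -9.87 17.2 ] w 0.229470589465957 46.312424540519714
pos [0.4706 0.1302 0.0545] tool x yaw -19.24 tilt [ 0.0039 -0.004  -1.    ] delta mm [  23.4   35.5 -265.3]
twist -0.04398084010773218
```

View pics/w7.png

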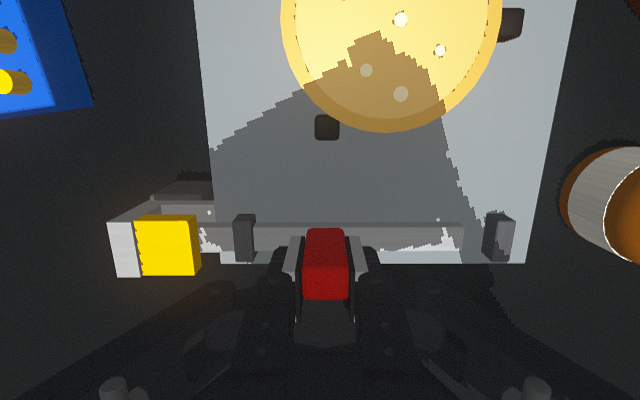

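The nose is under the yellow lip (168,245), and the bolt has met a hard stop after about 27 mm. I'll ease the down-press a little and nudge once more to confirm it's the end of travel.

Call:
jog_arm:
  motion:
    - [-1,0,0,-0.4,0]
    - [-1,0,-0.6,-0.2,0]
    - [-1,0,-0.6,0,0]
    - [-1,0,0,0,0]
    - [-1,0,0,0,0]

```text
time: 15.77
tool_pos: [0.4706, 0.1302, 0.0545]
tcp_rot: [3.092, -0.524, 0.006]
wrist_force: [-2.4, -14.0, 14.0]
width: 0.224
grip_force: 46.1
```

That's a hard stop: 14 N sideways with no motion. I'll relax the side push, ease the plate up against the lip, then release.

Call:
jog_arm:
  motion:
    - [-1,0,1.2,0,0]
    - [-1,0,1.2,0,0]
    - [-1,0,0.8,-0.4,0]
    - [-1,0,0,-0.4,0]
    - [-1,0,0,-0.4,0]
    - [-1,0,0,-0.4,0]
    - [-1,0,0,0,0]

```text
time: 16.35
tool_pos: [0.4707, 0.1301, 0.0559]
tcp_rot: [-3.097, 0.527, -0.009]
wrist_force: [2.3, -4.4, 7.8]
width: 0.229
grip_force: 45.0
```

Call:
jog_arm:
  motion:
    - [-1,0,0.3,-0.4,0]
    - [-1,0,0,-0.3,0]
    - [-0.3,0,0,0,0]
    - [-0.1,0,0,0,0]
    - [0.1,0,0,0,0]
    - [0.1,0,0,0,0]
    - [0.1,0,0,0,0]

```text
time: 16.93
tool_pos: [0.467, 0.1302, 0.054]
tcp_rot: [3.097, -0.527, -0.002]
wrist_force: [0.2, -0.0, 0.7]
width: 0.551
grip_force: 0.0
```

Call:
jog_arm:
  motion:
    - [0.1,0,0,-5,0]
    - [0.1,0,0,-15,0]
    - [0.1,0,0,-25,0]
    - [0.1,0,0,-30,0]
    - [0.1,0,0,-30,0]
    - [0.1,0,0,-30,0]
    - [0.1,0,0,-25,0]
    - [0.1,0,0,0,0]
    - [0.1,0,0,0,0]

```text
time: 17.68
tool_pos: [0.4691, 0.1306, 0.217]
tcp_rot: [-3.095, 0.527, -0.007]
wrist_force: [-0.2, -0.2, -0.3]
width: 0.55
grip_force: 0.0
```

```bash
python3 look.py w8|egrep 'red|top|t |pos'; python3 - <<'E'
from h import *
P=np.load('w.npz')['P']
yaw=np.radians(-19.2); ex=np.array([np.cos(yaw),np.sin(yaw)]); ey=np.array([-ex[1],ex[0]])
X=P[...,:2]@ex;Y=P[...,:2]@ey;Z=P[...,2]
m=(X>.42)&(X<.55)&(((Y>.165)&(Y<.19))|((Y>.31)&(Y<.335)))&(abs(Z-.065)<.02)
print('plate slope',np.linalg.lstsq(np.c_[X[m]-.5858,Y[m]-.25,np.ones(m.sum())],Z[m],rcond=None)[0])
E
```

```text
red [315 168  21  26 515] [325. 181.] st xyz 2/50/98 [[0.3949, 0.2686, 0.1032], [0.4044, 0.2775, 0.1192], [0.4103, 0.2864, 0.121]] med [0.4733 0.1292 0.1192]
 top 359 [0.4719 0.1295 0.1192]
yel [143  63  18  14 162] [151.  69.] st xyz 2/50/98 [[0.5009, 0.4501, 0.0385], [0.5067, 0.4551, 0.0479], [0.5122, 0.4622, 0.0495]] med [0.6283 0.2632 0.0479]
yel [149  86  17  12 165] [157.  92.] st xyz 2/50/98 [[0.4794, 0.4471, 0.0384], [0.4847, 0.4517, 0.0478], [0.4903, 0.459, 0.0496]] med [0.6067 0.2671 0.0478]
yel [229 161  31  31 875] [244. 176.] st xyz 2/50/98 [[0.3874, 0.3455, 0.0763], [0.403, 0.358, 0.0832], [0.417, 0.3718, 0.0848]] med [0.4986 0.2056 0.0832]
yel [  0 280  12  27 176] [  4. 295.] st xyz 2/50/98 [[0.2069, 0.7221, 0.0011], [0.2166, 0.7252, 0.0069], [0.2353, 0.73, 0.0174]] med [0.4431 0.6134 0.0069]
t 17.6833 F [-0.18 -0.16 -0.3 ] w 0.5502547125524581 0.0
pos [0.4678 0.1303 0.2151] tool x yaw -19.33 tilt [ 1.1e-03  3.0e-04 -1.0e+00] delta mm [  24.9   33.9 -104.9]
twist -0.13494736335472624
plate slope [-0.00349832  0.00012939  0.06412811]
```

View pics/w8.png

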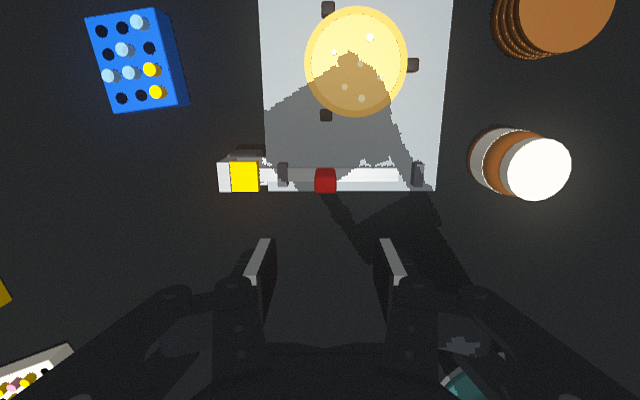

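The plate is level (slope −0.003 rad), the bolt is under the lip (244,176), the tab (325,181) has stayed at its end stop, and the gripper is clear. Handing in.

```bash
python3 -c "
from workcell import bot
print(bot.finish_job())"
```

```text
the job is handed in; nothing more can be done
None
```

The plate is seated, level to about 0.003 rad and bolted: the bolt slid to a hard stop under the lip (about 27 mm measured against the stated 28 mm, no further movement at 14 N). A first grip, about 31 mm too high because the real fingertips sit behind the stated tool point, closed on top of the tab and pressed it about 3 mm before I lifted off and re-gripped. The gripper was clear and the job was handed in about 18 s in.

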